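# Dip the trim saw's oil sump and hold the rod up to be read

### The arm

A 7-joint arm with a two-finger parallel gripper is mounted at the origin on the work surface. World frame = base frame: x ahead of the robot, y to its left, z up, the work surface at z = 0. Lengths are in mm, angles in degrees, forces in N, time in s.
With the tool pointing down it reaches from about 400 to 850 mm from the base axis. Payload 4.5 kg.
Tool frame: the origin (TCP) lies between the finger pads; the fingertips stand 17 mm ahead of it and the grasp point (between the pads) lies 2 mm behind it (tips_ahead is the z of the fingertips in the tool frame, in mm); z points along the fingers, y is the line along which they close (so a half turn about z gives the same grasp; the last joint's range is limited). The gripper opens to 88 mm and grips with 3 to 60 N. Pads are 18 mm wide; open, the fingers measure 123 mm over their backs; the gripper's body (75 mm by 187 mm) begins 45 mm behind the grasp point.
Start: joints at [-67.85, 39.483, -11.15, 89.685, 9.013, 51.709, -12.324], TCP at [215.936, 586.538, 220.743] pointing down, gripper open.
Joint ranges: [-172.22, 172.22], [-26.19, 119.32], [-84.43, 86.54], [7.71, 146.69], [-57.33, 237.33], [2.42, 119.75], [-152.13, 152.13]. Speed limits (degrees/s): [147.25, 147.25, 180, 180, 180, 180, 180].

### API

Orientations are given as a 3x3 rotation matrix whose columns are the frame's x, y, z axes.
In Python, from bench import sense, snapshot, calibration, sign_off, spot_in, tip_of, tips_ahead gives the robot as it stands.
- The arm moves only by the tool send_rows, never from a script. Its argument "motion" is a list that holds one entry, the list of rows, each a list of 5 numbers: the shift along the tool's x, y, z in cm, then the turn about the tool's z in rad, then the gripper command: -1 is shut, 1 is fully open, values between are in proportion. A call has 1 to 20 rows; each row is the pose to reach, as a shift and turn from the pose commanded when the call began, along the tool's axes at that moment; what a row does not reach only later rows make up. A row lasts 1/10 s, in which the tool goes at most 50 mm and 8.59 degrees, less where a joint would pass 70% of its speed; a pose out of reach is approached as far as the arm can. A call with a gripper value outside its range is refused whole. The fingers move at their own pace and stop on an object; "force" is the grip in N (left out, the last holds). Time passes only in rows, so rows that repeat a pose let the fingers close. It gives the time, the measured TCP pose, the force, the opening and the grip force at its end, in the units of the state.
- sense(): the state, without advancing time (a new reading comes with each control period).
- snapshot(name): name is "scene" or "top"; returns the picture (400x640x3 uint8, red, green, blue); there is no depth.
- calibration(name): a dict with "K" (3x3 intrinsics, pixels), "k1" (the pictures are not rectified: a ray, as slopes to the right and down, at radius r is drawn at 1 + k1 r^2 times it, then the intrinsics apply), "R" (3x3) and "t" (3): a world point X has camera coordinates R X + t. Camera axes: x right, y down, z forward; pixel columns grow to the right and rows downward; lengths in mm; the calibration is good to about 2 mm. A picture is of the moment at which its call begins. calibration takes no time and is no camera call.
- sign_off(): hands the job in; it is judged then, once.
Trained networks look in the newest picture that a camera, given by its name, has taken for a name from the list of things; names that differ only in an ending like _2 or _b are one class to them, and where a whole thing is asked for, a point or a joint stands for the part that bears it (a point fixed in the world has none). Each returns a list of dicts, best first, with "p" (0 to 1); they miss things now and then, are a little off and sometimes report something else, mostly with a low value. They report only what shows in the picture. A call takes as long as a camera call.
- spot_in(camera, label): "point" ([x, y, z] in mm, in world coordinates, good to about 4 mm: the middle of the surface that is visible of it).
- tip_of(camera, label): "point" ([x, y, z] in mm, in world coordinates, good to about 4 mm: a listed point, or the origin of a listed thing).
The state is a dict: "clock": time; "joint_positions": joint angles; "dq": joint speeds; "tau": joint torques, N m; "position": TCP position; "eef_rot": TCP orientation; "ft_force": force on the tool from outside, world axes, zero at the start; "wrist_torque": the same for the moment, N m; "grip_width": finger opening in mm; "grip_force": force on a finger pad.
Only numpy, scipy, OpenCV 4.12 (cv2) and the standard library are available. Lean on these libraries where they do the work, as an engineer would, in place of code of your own. Each camera call takes 0.05 s, during which the arm holds its last target. There are 200 camera calls.

### The job

Check the oil level of the bench trim saw: take the collared dip rod from the wooden tool rest, slide it tip first down the slanted dip neck on the saw's front until its collar stops on the mouth, then draw it right out again. Finish still holding the rod in the gripper, level, with the marked flat of its tip facing up, a good 20 cm above the bench and well clear of the saw, so that it can be read. Leave the reamer and the other things on the bench where they are.

Things in the scene. Friction and masses are not known exactly. Their poses are not given: they have to be found in the camera images.
- rod: The dip rod, 90 g: round steel rod 8 mm thick, round aluminium collar 32 mm across, black square handle 18 x 18 mm, faces square to its y and z. Origin: on the axis, in the collar's stop face. x points to the tip (at x = 120 mm); collar x = 0 to -8 mm, handle -8 to -68 mm. z points out of the side with the marked flat: five dark cross lines on the 35 mm before the tip.
- rod_grip (a point): The middle of the dip rod's handle, on the axis, 38 mm behind the stop face. At the start the rod lies loose and level in one pair of notches of the tool rest, marked flat up, its axis 55 mm above the bench, handle and collar overhanging on the robot's side; it lifts straight up.
- rod_tip (a point): The end of the dip rod's tip, on its axis.
- neck: The saw's dip neck: steel tube leaning out of the front of the tank at 45 degrees. Origin: centre of its mouth, 137 mm above the bench. z points out of the mouth along the tube (up, away from the saw); y is level. Bore 12 mm, flared over the last 13 mm to 25 mm inside, 31 mm outside. The rod goes in with its x against this z, freely by 120 mm, until the collar meets the rim.
- saw: Bench trim saw, fixed: grey tank, aluminium table 128 mm above the bench, blade and guard (top 203 mm), vice (to 172 mm), motor behind. Origin: on the bench right below the neck's mouth; x points into the saw, z up. Tank front at x = 42 mm, back at 292 mm (motor to 400 mm), sides at y = -105 and +200 mm.
- rest: Wooden tool rest, fixed: two upright cheeks 65 mm high, each with two notches 9 mm wide, 14 mm deep, at y = +37.5 and -37.5 mm. Origin: on the bench, mid-width. x runs along the tools towards their tips; cheeks at x = -14 and +61 mm. Rod in one pair of notches, reamer in the other.
- reamer: A hand reamer, to be left alone: dark steel shank 8 mm thick, no collar, turned dark wooden handle up to 26 mm thick. It lies in the other pair of notches of the tool rest. Origin on its axis where handle and shank meet; x points to its tip (at 122 mm; the handle ends at -68 mm).
- carving: A half-carved green stone hook, 60 mm across, 12 mm thick, lying on a fixed wooden carving board (130 x 120 x 22 mm); leave alone. Origin: its underside.
- blank: A green stone blank, 85 x 55 x 18 mm, lying on the bench; leave alone. Origin: centre of its underside.
- pot: A white ceramic water pot, 72 mm across, 50 mm high; leave alone. Origin: centre of its underside.

How it is judged (in metres and radians):
On the way, in this order (a step that is already met when the one before it is completed fails the run):
1. the rod is down the dip neck with its collar on the mouth (z of rod in the frame of neck below 0.0035 m and distance between rod and neck below 0.006 m and angle between the x axis of rod and the z axis of neck, either way round below 0.08 rad), for 0.2 s.
2. the rod is drawn right out of the neck, in the gripper (z of rod_tip in the frame of neck above 0.01 m and contact force between the fingers and rod above 0.5 N), for 0.1 s.
At the end, for the whole second after the job is handed in: The rod is held still in the gripper, touching neither saw nor rest, level within 8 degrees, marked flat up within 20 degrees, its tip and collar at least 17 cm above the bench and its tip at least 6 cm from the mouth of the neck (contact force between the fingers and rod above 0.5 N and angle between rod's own x axis and vertical between 1.43 and 1.71 rad and angle between rod's own z axis and vertical below 0.35 rad and height (world z) of each of rod_tip, rod above 0.17 m and distance between rod_tip and neck above 0.06 m and contact force between rod and saw below 0.2 N and contact force between rod and rest below 0.2 N and linear speed of rod below 0.03 m/s); the arm keeps its last pose, push and grip.
It fails at once if the reamer is disturbed (distance of reamer from where it was at the start of the episode above 0.02 m).
It fails at once if the carving is disturbed (distance of carving from where it was at the start of the episode above 0.02 m).
It fails at once if the stone blank is disturbed (distance of blank from where it was at the start of the episode above 0.02 m).
It fails at once if the water pot is disturbed (distance of pot from where it was at the start of the episode above 0.02 m).
It also fails if it takes over 56 s, if anything falls off the work surface, if the arm or the gripper's body presses on something with over 40 N, if the wrist force passes 120 N, or if a joint passes its speed limit or range.

## Working session

There is one attempt and no reset: what is moved stays moved. The work goes in short steps, Python scripts to look and compute and a tool call to move; the robot and the scene stay as the last step left them, time stands still between calls to the robot, and variables do not carry over. Pictures are saved under pics/ and viewed, at most 13 in all, crops included, and the job is handed in when it is done.

Besides the shell and the picture viewer there is one more tool, called after ">>>" by a JSON object that holds its "op" and its "data". send_rows: Moves the arm, as the interface text tells. Its arguments: {"type":"object","properties":{"motion":{"type":"array"},"force":{"type":"number"}},"required":["motion"]}

```bash
ls; mkdir -p pics; python3 - <<'E'
from bench import *
import cv2,numpy as np
s=sense()
for k,v in s.items(): print(k,np.round(v,3).tolist())
for c in("scene","top"):
    cv2.imwrite(f"pics/{c}0.png",snapshot(c)[:,:,::-1])
    k=calibration(c);print(c,{a:np.round(b,3).tolist() for a,b in k.items()})
    for l in("rod","rod_grip","rod_tip","neck","saw","rest","reamer"):
        print(l,[(np.round(d["point"]).tolist(),round(d["p"],2)) for d in tip_of(c,l)[:2]])
E
```

```text
pics
clock 0.0
joint_positions [-67.852, 39.533, -11.144, 89.745, 9.012, 51.711, -12.326]
dq [0.013, -0.011, -0.005, -0.04, 0.072, -0.069, -0.049]
tau [0.001, -52.757, -1.267, -15.343, -0.053, 0.007, 0.0]
position [215.757, 585.861, 219.908]
eef_rot [[-0.938, 0.345, -0.001], [0.345, 0.938, -0.002], [-0.0, -0.002, -1.0]]
ft_force [-0.757, -0.043, 0.237]
wrist_torque [0.052, -0.005, 0.01]
grip_force 0.0
grip_width 88.144
scene {'K': [[499.489, 0.0, 317.931], [0.0, 499.489, 203.343], [0.0, 0.0, 1.0]], 'k1': -0.113, 'R': [[-0.799, 0.601, 0.005], [0.45, 0.604, -0.657], [-0.398, -0.524, -0.753]], 't': [417.811, -168.879, 1399.81]}
rod [([546.0, -161.0, 50.0], 0.87), ([657.0, -135.0, 58.0], 0.73)]
rod_grip [([506.0, -172.0, 57.0], 0.68)]
rod_tip [([659.0, -131.0, 56.0], 0.58)]
neck [([553.0, 227.0, 135.0], 0.57)]
saw [([551.0, 226.0, 1.0], 0.58), ([361.0, 318.0, 6.0], 0.49)]
rest [([581.0, -198.0, -0.0], 0.58)]
reamer [([556.0, -237.0, 60.0], 0.56)]
top {'K': [[418.867, 0.0, 319.269], [0.0, 418.867, 197.06], [0.0, 0.0, 1.0]], 'k1': -0.046, 'R': [[-0.029, -0.999, -0.035], [-0.997, 0.032, -0.072], [0.073, 0.033, -0.997]], 't': [43.553, 533.824, 1128.839]}
rod [([540.0, -164.0, 55.0], 0.68)]
rod_grip [([505.0, -173.0, 54.0], 0.58)]
rod_tip [([657.0, -133.0, 54.0], 0.78)]
neck [([552.0, 224.0, 133.0], 0.73)]
saw [([549.0, 227.0, 2.0], 0.98)]
rest [([576.0, -194.0, 2.0], 0.65)]
reamer [([558.0, -237.0, 55.0], 0.6)]
```

View pics/scene0.png

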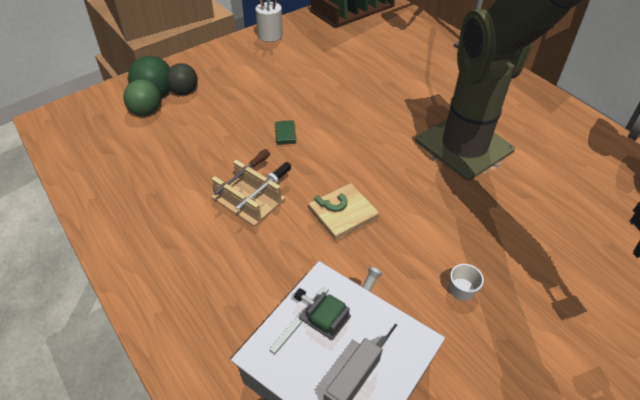

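View pics/top0.png

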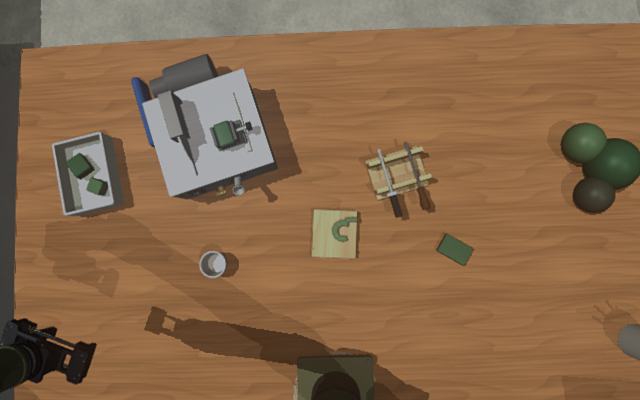

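Scene image: the rod lies with its black handle at (282,171) and its tip at about (240,207). The neck mouth is at (374,272) and the reamer at (262,157). In the top image the neck mouth is at (238,188), the rod handle at (397,208), and the saw table front edge runs from (172,195) to (275,163). The tool can only yaw, so the rod has to pivot between the pads to reach 45°. Next I measure the saw's heading.

```bash
cat > h.py <<'E'
from bench import *
import cv2,numpy as np
def ray(c,px):
    k=calibration(c); D=np.array([k["k1"],0,0,0,0.]); K=np.array(k["K"])
    u=cv2.undistortPoints(np.array(px,float).reshape(-1,1,2),K,D).reshape(-1,2)
    R=np.array(k["R"]);t=np.array(k["t"])
    return -R.T@t,(R.T@np.c_[u,np.ones(len(u))].T).T
def onz(c,px,z):
    o,d=ray(c,px); return o+d*((z-o[2])/d[:,2])[:,None]
def proj(c,P):
    k=calibration(c);D=np.array([k["k1"],0,0,0,0.])
    return cv2.projectPoints(np.array(P,float).reshape(-1,1,3),cv2.Rodrigues(np.array(k["R"]))[0],np.array(k["t"]),np.array(k["K"]),D)[0].reshape(-1,2)
E
python3 - <<'E'
from h import *
im=cv2.imread("pics/top0.png")
# white table mask
hsv=cv2.cvtColor(im,cv2.COLOR_BGR2HSV)
m=((hsv[...,1]<45)&(hsv[...,2]>120)).astype('uint8')
m[:60]=0;m[205:]=0;m[:,:135]=0;m[:,285:]=0
m=cv2.morphologyEx(m,cv2.MORPH_CLOSE,np.ones((9,9)));m=cv2.morphologyEx(m,cv2.MORPH_OPEN,np.ones((25,25)))
c=max(cv2.findContours(m,0,2)[0],key=cv2.contourArea)
q=cv2.approxPolyDP(cv2.convexHull(c),8,True).reshape(-1,2);print(q.tolist())
P=onz("top",q,128)[:,:2];print(P.round().tolist())
for i in range(len(P)):
    d=P[(i+1)%len(P)]-P[i];print(np.degrees(np.arctan2(d[1],d[0])).round(1),np.linalg.norm(d).round())
n=[]
for c in("scene","top"):
    for _ in range(2):
        snapshot(c)
        for l in("rod_grip","rod_tip","rod","neck"):
            r=tip_of(c,l); print(c,l,[(np.round(d["point"]).tolist(),round(d["p"],2)) for d in r[:1]])
print(sense()["clock"])
E
```

```text
[[245, 76], [252, 120], [237, 177], [167, 189], [148, 101]]
[[845.0, 205.0], [729.0, 189.0], [584.0, 229.0], [560.0, 409.0], [791.0, 460.0]]
-171.9 117.0
164.4 150.0
97.7 182.0
12.4 236.0
-78.0 261.0
scene rod_grip [([505.0, -172.0, 56.0], 0.89)]
scene rod_tip [([660.0, -135.0, 58.0], 0.83)]
scene rod []
scene neck [([550.0, 227.0, 136.0], 0.53)]
scene rod_grip [([507.0, -174.0, 58.0], 0.62)]
scene rod_tip [([658.0, -132.0, 57.0], 0.71)]
scene rod [([544.0, -159.0, 53.0], 0.94)]
scene neck []
top rod_grip [([505.0, -172.0, 58.0], 0.6)]
top rod_tip [([655.0, -137.0, 54.0], 0.56)]
top rod [([544.0, -165.0, 58.0], 0.79)]
top neck [([554.0, 223.0, 135.0], 0.64)]
top rod_grip [([505.0, -174.0, 55.0], 0.76)]
top rod_tip [([657.0, -133.0, 55.0], 0.55)]
top rod [([543.0, -167.0, 54.0], 0.57)]
top neck [([554.0, 225.0, 134.0], 0.57)]
1.8
```

```bash
python3 - <<'E'
from h import *
def fit(c,a,b,z=128):
    # refine edge by max gradient across line
    g=cv2.GaussianBlur(cv2.imread(f"pics/{c}0.png",0),(0,0),1).astype('f4')
    a,b=np.array(a,float),np.array(b,float);d=(b-a)/np.linalg.norm(b-a);n=np.array([-d[1],d[0]]);pts=[]
    s=np.arange(-6,6.1,.25)
    for f in np.linspace(.08,.92,50):
        p=a+f*(b-a)+s[:,None]*n
        v=cv2.remap(g,p[:,0].astype('f4').reshape(1,-1),p[:,1].astype('f4').reshape(1,-1),1)[0]
        pts.append(p[np.argmax(abs(np.gradient(v)))])
    P=onz(c,pts,z)[:,:2].astype('f4')
    vx,vy,x,y=cv2.fitLine(P,cv2.DIST_HUBER,0,1,.01).ravel()
    r=abs((P[:,0]-x)*vy-(P[:,1]-y)*vx)
    print(c,a,b,"heading",np.degrees(np.arctan2(vy,vx)).round(2),"med res",np.median(r).round(2),"pt",x,y)
    return x,y,vx,vy
fit("top",(172,195),(275,163));fit("top",(275,163),(245,69));fit("top",(172,195),(143,101))
fit("scene",(320,263),(442,340));fit("scene",(320,263),(233,357))
print(proj("top",[[552,225.5,137]]),proj("scene",[[552,225.5,137]]))
s=cv2.imread("pics/scene0.png")[235:315,330:450];t=cv2.imread("pics/top0.png")[150:230,190:310]
cv2.imwrite("pics/c1.png",np.hstack([cv2.resize(x,None,fx=3.3,fy=3.3,interpolation=2) for x in(s,t)]))
E
```

```text
top [172. 195.] [275. 163.] heading -73.35 med res 0.58 pt 581.2419 264.93652
top [275. 163.] [245.  69.] heading 16.94 med res 0.49 pt 736.7412 171.14842
top [172. 195.] [143. 101.] heading 16.71 med res 0.45 pt 666.1481 441.22192
scene [320. 263.] [442. 340.] heading -73.32 med res 0.33 pt 594.089 244.47337
scene [320. 263.] [233. 357.] heading 16.73 med res 0.29 pt 751.97345 176.99673
[[237.79960271 189.34457547]] [[376.36017525 268.63009679]]
```

View pics/c1.png

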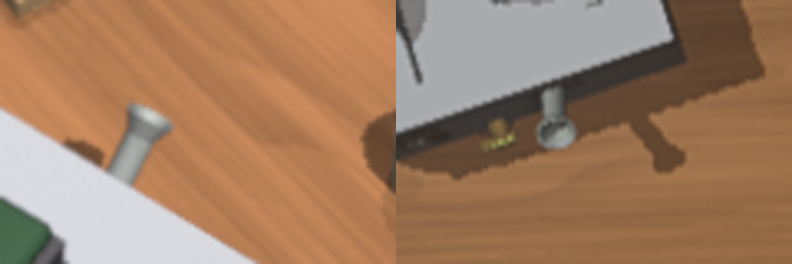

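>>> {"op": "send_rows", "data": {"motion": [[[0,0,0,-0.15,-0.1],[0,0,0,-0.3,-0.1],[0,0,0,-0.45,-0.1],[0,0,0,-0.61,-0.1],[0,0,0,-0.61,-0.1]]], "force": 10}}

```text
clock: 2.3
position: [216.1, 586.4, 220.7]
eef_rot: [[-0.967, -0.255, -0.0], [-0.255, 0.967, 0.0], [0.0, 0.0, -1.0]]
ft_force: [-0.2, 0.4, -0.4]
grip_width: 50.2
grip_force: 0.0
```

The crop shows the neck mouth at scene (375,270.5) and top (238.5,190), which puts it near (550.5, 224, 137). The saw heading is 16.8°. Now I move above the rod handle.

>>> {"op": "send_rows", "data": {"motion": [[[-2,-4,0,0,-0.3],[-4,-8.5,0,0,-0.3],[-6,-13,0,0,-0.3],[-8,-17.5,0,0,-0.3],[-10,-22,0,0,-0.3],[-12,-26.5,0,0,-0.3],[-13,-31,0,0,-0.3],[-14,-35.5,0,0,-0.3],[-14,-40,0,0,-0.3],[-14,-44.5,0,0,-0.3],[-13,-49,0,0,-0.3],[-12,-53.5,0,0,-0.3],[-11,-58,0,0,-0.3],[-10,-62.5,0,0,-0.3],[-9.3,-67,0,0,-0.3],[-8.6,-71.5,0,0,-0.3],[-8.6,-75.5,0,0,-0.3],[-8.6,-78.5,0,0,-0.3],[-8.6,-80.8,0,0,-0.3],[-8.6,-80.8,0,0,-0.3]]]}}

```text
clock: 4.3
position: [504.9, -177.2, 220.4]
eef_rot: [[-0.97, -0.245, 0.0], [-0.245, 0.97, -0.002], [0.0, -0.002, -1.0]]
ft_force: [-0.2, 0.3, 0.2]
grip_width: 31.0
grip_force: 0.0
```

>>> {"op": "send_rows", "data": {"motion": [[[0,0,4,0,-0.1],[0,0,8,0,-0.1],[0,0,12,0,-0.1],[0,0,15,0,-0.1],[0,0,16.8,0,-0.1],[0,0,16.8,0,-0.1],[0,0,16.8,0,-0.1]]]}}

```text
clock: 5.0
position: [504.9, -171.8, 53.2]
eef_rot: [[-0.967, -0.255, 0.0], [-0.255, 0.967, 0.001], [-0.0, 0.001, -1.0]]
ft_force: [0.2, -0.4, 0.8]
grip_width: 40.0
grip_force: 0.0
```

```bash
python3 - <<'E'
from h import *
s=snapshot("scene")[:,:,::-1];t=snapshot("top")[:,:,::-1]
print(sense()["position"],sense()["ft_force"])
cv2.imwrite("pics/c2.png",np.hstack([cv2.resize(x,(400,400),interpolation=2) for x in(s[130:230,210:310],t[140:240,350:450])]))
E
```

```text
[ 505.62216864 -172.58105716   54.01155275] [ 0.02316398 -0.18447084  0.32344057]
```

View pics/c2.png

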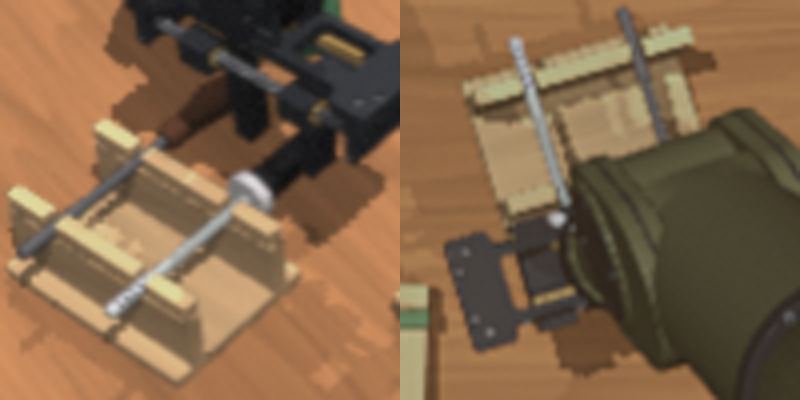

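The handle lies between the fingers, with its collar at about (250,190) in the left crop, and the reamer is clear. I close and lift.

>>> {"op": "send_rows", "data": {"motion": [[[0,0,0,0,-1],[0,0,0,0,-1],[0,0,0,0,-1],[0,0,0,0,-1],[0,0,0,0,-1],[0,0,-2,0,-1],[0,0,-4,0,-1],[0,0,-7,0,-1],[0,0,-10,0,-1],[0,0,-13,0,-1],[0,0,-13,0,-1]]], "force": 20}}

```text
clock: 6.2
position: [507.1, -173.4, 186.2]
eef_rot: [[-0.967, -0.254, 0.007], [-0.254, 0.967, -0.001], [-0.006, -0.003, -1.0]]
ft_force: [0.6, -0.4, 0.8]
grip_width: 0.1
grip_force: 0.0
```

```bash
python3 - <<'E'
from h import *
s=snapshot("scene")[:,:,::-1];t=snapshot("top")[:,:,::-1]
for c in("scene","top"):
    for l in("rod_grip","rod","rod_tip"): print(c,l,[(np.round(d["point"]).tolist(),round(d["p"],2)) for d in tip_of(c,l)[:1]])
print(sense()["position"],sense()["grip_width"],sense()["clock"])
cv2.imwrite("pics/c3.png",np.hstack([cv2.resize(x,(400,400),interpolation=2) for x in(s[110:230,210:330],t[120:240,340:460])]))
E
```

```text
scene rod_grip [([506.0, -173.0, 57.0], 0.68)]
scene rod [([545.0, -161.0, 54.0], 0.55)]
scene rod_tip [([658.0, -133.0, 56.0], 0.71)]
top rod_grip [([542.0, -166.0, 56.0], 0.69)]
top rod [([541.0, -165.0, 55.0], 0.7)]
top rod_tip [([657.0, -136.0, 53.0], 0.77)]
[ 504.07027702 -172.83092041  181.72110515] 0.6713292880215378 6.6
```

View pics/c3.png

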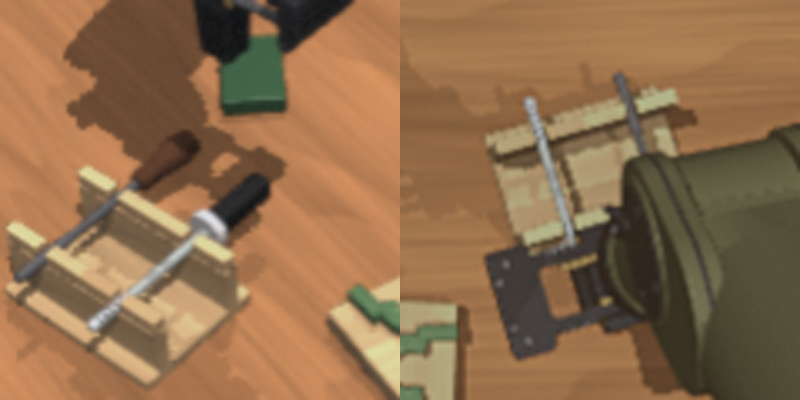

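```bash
python3 - <<'E'
from h import *
s=snapshot("scene")[:,:,::-1]
p=np.array(sense()["position"]);print(p,proj("scene",[p,p+[0,0,-17],p+[0,0,45]]).round(),sense()["grip_width"])
cv2.imwrite("pics/c4.png",cv2.resize(s[40:190,210:410],(800,600),interpolation=2))
E
```

```text
[ 504.2316347  -172.8222215   181.89927487] [[280. 132.]
 [280. 137.]
 [279. 116.]] 0.5259530984239557
```

View pics/c4.png

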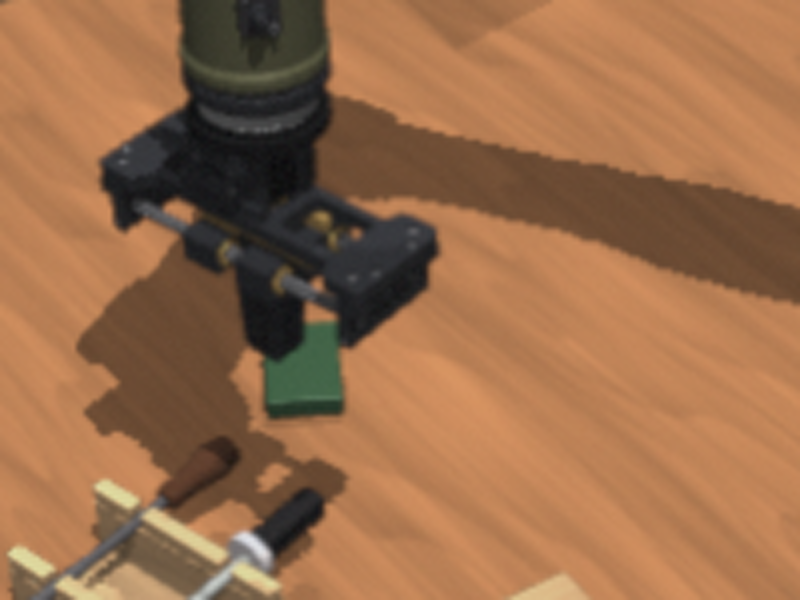

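```bash
python3 - <<'E'
from h import *
import bench
print(tips_ahead() if callable(tips_ahead) else tips_ahead, sense()["position"])
# triangulate closed fingertip bottom from scene pixel at known x,y
for z in(150,165,175,180,185,190,200): print(z,(proj("scene",[[504.2,-172.8,z]])[0]-[210,40])*4)
E
```

```text
17.0 [ 504.2316347  -172.8222215   181.89927487]
150 [281.99878689 407.84106512]
165 [280.7099177 388.6698239]
175 [279.83896221 375.69077891]
180 [279.39992618 369.14082725]
185 [278.95849762 362.55015478]
190 [278.5146612  355.91843209]
200 [277.61970334 342.53050474]
```

>>> {"op": "send_rows", "data": {"motion": [[[0,0,0,0,-0.1],[0,0,2,0,-0.1],[0,0,4,0,-0.1],[0,0,6,0,-0.1],[0,0,9,0,-0.1],[0,0,11,0,-0.1],[0,0,13,0,-0.1],[0,0,14,0,-0.1],[0,0,15,0,-0.1],[0,0,15,0,-0.1],[0,0,15,0,-0.1],[0,0,15,0,-1],[0,0,15,0,-1],[0,0,15,0,-1],[0,0,15,0,-1],[0,0,15,0,-1],[0,0,15,0,-1],[0,0,15,0,-1]]], "force": 20}}

```text
clock: 8.45
position: [504.9, -173.0, 32.9]
eef_rot: [[-0.967, -0.254, 0.001], [-0.254, 0.967, -0.0], [-0.0, -0.0, -1.0]]
ft_force: [-0.2, -0.5, 2.8]
grip_width: 17.8
grip_force: 20.0
```

>>> {"op": "send_rows", "data": {"motion": [[[0,0,-2,0,-1],[0,0,-4,0,-1],[0,0,-7,0,-1],[-0.5,1,-8,-0.035,-1],[-2,4,-8,-0.035,-1],[-4,7,-8,-0.035,-1],[-6,10.5,-8,-0.035,-1],[-8,14,-8,-0.035,-1],[-10.2,17.3,-8,-0.035,-1],[-10.2,17.3,-7,-0.035,-1],[-10.2,17.3,-6,-0.035,-1],[-10.2,17.3,-6,-0.035,-1]]]}}

```text
clock: 9.65
position: [557.1, 19.0, 90.6]
eef_rot: [[-0.958, -0.288, -0.005], [-0.288, 0.958, -0.002], [0.005, -0.0, -1.0]]
ft_force: [-0.6, -0.7, -0.9]
grip_width: 17.7
grip_force: 20.0
```

>>> {"op": "send_rows", "data": {"motion": [[[0,0,0,0,-1],[0,0,0,0,-1],[0,0,0,0,-1]]], "force": 3}}

```text
clock: 9.95
position: [559.3, 19.3, 93.0]
eef_rot: [[-0.958, -0.287, 0.0], [-0.287, 0.958, -0.0], [-0.0, -0.0, -1.0]]
ft_force: [-0.2, -0.8, -0.1]
grip_width: 17.7
grip_force: 3.0
```

```bash
python3 - <<'E'
from h import *
s=snapshot("scene")[:,:,::-1];snapshot("top")
for c in("scene","top"):
    for l in("rod_grip","rod","rod_tip"): print(c,l,[(np.round(d["point"]).tolist(),round(d["p"],2)) for d in tip_of(c,l)[:1]])
p=np.array(sense()["position"]);print(p,sense()["grip_width"],sense()["grip_force"],proj("scene",p))
cv2.imwrite("pics/c5.png",cv2.resize(s[110:260,180:380],(800,600),interpolation=2))
E
```

```text
scene rod_grip [([555.0, 19.0, 117.0], 0.6)]
scene rod [([558.0, 17.0, 114.0], 0.75)]
scene rod_tip [([665.0, 50.0, 1.0], 0.7)]
top rod_grip []
top rod []
top rod_tip []
[559.42039024  20.35238467  92.80529012] 17.907564276982807 3.0002728271938395 [[310.28664043 218.92696618]]
```

View pics/c5.png

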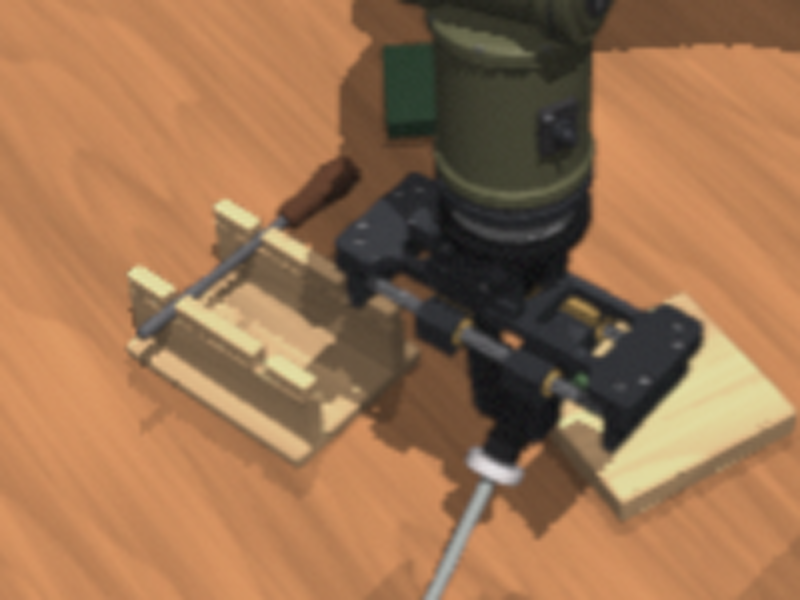

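The scene view shows the rod pivoted tip-down at about 45°, with the collar at crop (495,462) and the tip on the bench. I firm the grip and carry it to the neck's axis.

>>> {"op": "send_rows", "data": {"motion": [[[0,0,0,0,-1],[0,0,0,0,-1],[0,0,-2,0,-1],[0,0,-5,0,-1],[0,0,-9,0,-1],[0,0,-13,0,-1],[1,2,-15.5,0,-1],[2.5,6,-15.5,0,-1],[4,10,-15.5,0,-1],[5.5,14,-15.5,0,-1],[7,17,-15.5,0,-1],[8.3,19.8,-15.5,0,-1],[8.3,19.8,-15.5,0,-1],[8.3,19.8,-15.5,0,-1],[8.3,19.8,-15.5,0,-1]]], "force": 30}}

```text
clock: 11.85
position: [423.5, 184.9, 247.6]
eef_rot: [[-0.958, -0.286, 0.0], [-0.286, 0.958, -0.001], [-0.0, -0.001, -1.0]]
ft_force: [0.9, 0.5, -1.7]
grip_width: 17.4
grip_force: 30.0
```

```bash
python3 - <<'E'
from h import *
for i in range(2):
    s=snapshot("scene")[:,:,::-1];t=snapshot("top")[:,:,::-1]
    for c in("scene","top"):
        for l in("rod_grip","rod","rod_tip","neck"): print(c,l,[(np.round(d["point"]).tolist(),round(d["p"],2)) for d in tip_of(c,l)[:1]])
p=np.array(sense()["position"]);print(p,sense()["grip_width"],sense()["clock"],sense()["eef_rot"])
u=np.array([-.677,-.204,.707]);g=p+[0,0,22]
print("exp tip",g-u*158,proj("scene",[g-u*158,g-u*38,g]).round(1),proj("top",[g-u*158,g-u*38]).round(1))
cv2.imwrite("pics/c6.png",np.hstack([cv2.resize(s[200:300,310:430],(480,400),interpolation=2),cv2.resize(t[155:235,190:250],(300,400),interpolation=2)]))
E
```

```text
scene rod_grip [([422.0, 184.0, 271.0], 0.63)]
scene rod [([449.0, 193.0, 239.0], 0.64)]
scene rod_tip [([526.0, 217.0, 156.0], 0.81)]
scene neck [([551.0, 226.0, 136.0], 0.65)]
top rod_grip []
top rod []
top rod_tip [([525.0, 215.0, 154.0], 0.61)]
top neck [([553.0, 225.0, 136.0], 0.47)]
scene rod_grip [([419.0, 185.0, 271.0], 0.77)]
scene rod [([445.0, 196.0, 242.0], 0.89)]
scene rod_tip []
scene neck [([552.0, 230.0, 136.0], 0.59)]
top rod_grip []
top rod []
top rod_tip [([525.0, 217.0, 153.0], 0.54)]
top neck [([553.0, 225.0, 132.0], 0.53)]
[422.76166538 185.96165047 247.70224367] 17.793278851452527 12.85 [[-9.57591443e-01 -2.88129535e-01 -2.69918767e-06]
 [-2.88129534e-01  9.57591441e-01  5.46901993e-05]
 [-1.31731426e-05  5.31485825e-05 -9.99999999e-01]]
exp tip [529.72766538 218.19365047 157.99624367] [[383.6 254.2]
 [411.8 198.2]
 [420.8 180.1]] [[238.9 197.6]
 [241.8 231.1]]
```

View pics/c6.png

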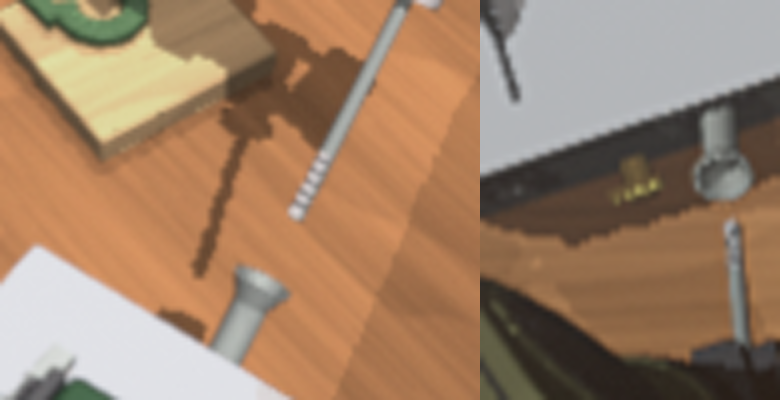

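```bash
python3 - <<'E'
from h import *
def tri(ps,pt):
    A=np.zeros((3,3));b=np.zeros(3)
    for c,p in(("scene",ps),("top",pt)):
        o,d=ray(c,[p]);d=d[0]/np.linalg.norm(d[0]);M=np.eye(3)-np.outer(d,d);A+=M;b+=M@o
    return np.linalg.solve(A,b)
h=np.array([.957,.289,0]);n=np.array([-.289,.957,0])
t=tri((384.3,253.5),(240.5,199.2));m=tri((376,270.2),(238.6,190))
s=tri((411,198.5),(242.2,231))
for q in(t,m): print(q.round(1),"along",(q@h).round(1),"lat",(q@n).round(1))
print("tip->mouth along,lat,z",((m-t)@h).round(1),((m-t)@n).round(1),(m-t)[2].round(1))
g=np.array([422.9,185.8,269.7]);d=t-g;print("grip->tip",(d@h).round(1),(d@n).round(1),d[2].round(1),np.degrees(np.arctan2(-d[2],d@h)))
E
```

```text
[525.7 215.6 153.9] along 565.4 lat 54.4
[551.2 224.9 130.1] along 592.5 lat 55.9
tip->mouth along,lat,z 27.1 1.5 -23.8
grip->tip 107.0 -1.1 -115.8 47.28436479441017
```

>>> {"op": "send_rows", "data": {"motion": [[[0,0.15,-0.5,0,-1],[-0.7,0.15,0.2,0,-1],[-1.4,0.15,0.9,0,-1],[-2.0,0.15,1.5,0,-1],[-2.3,0.15,1.8,0,-1],[-2.6,0.15,2.1,0,-1],[-2.9,0.15,2.4,0,-1],[-2.9,0.15,2.4,0,-1],[-2.9,0.15,2.4,0,-1]]], "force": 15}}

```text
clock: 13.75
position: [450.0, 195.7, 223.7]
eef_rot: [[-0.958, -0.288, -0.0], [-0.288, 0.958, 0.0], [0.0, 0.0, -1.0]]
ft_force: [-0.9, -0.5, -1.7]
grip_width: 18.0
grip_force: 15.0
```

```bash
python3 - <<'E'
from h import *
s=snapshot("scene")[:,:,::-1];t=snapshot("top")[:,:,::-1]
print(sense()["position"],sense()["ft_force"],sense()["clock"])
cv2.imwrite("pics/c7.png",np.hstack([cv2.resize(s[230:300,340:410],(400,400),interpolation=2),cv2.resize(t[160:220,210:270],(400,400),interpolation=2)]))
E
```

```text
[450.0474309  195.71809555 223.88826559] [-0.12744522 -0.20399953 -1.17918593] 13.85
```

View pics/c7.png

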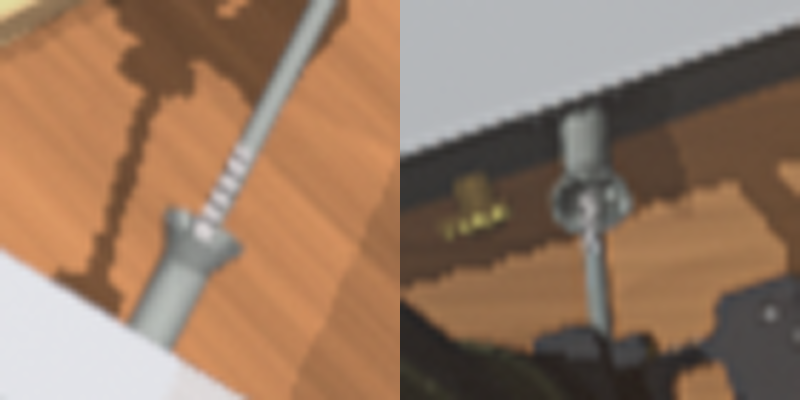

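The tip is inside the funnel in both views, at left crop (205,230) and right crop (590,200). I carry on with a softer grip.

>>> {"op": "send_rows", "data": {"motion": [[[0,0,0,0,-1],[-0.35,0,0.35,0,-1],[-0.7,0,0.7,0,-1],[-1.05,0,1.05,0,-1],[-1.4,0,1.4,0,-1],[-1.75,0,1.75,0,-1],[-2.1,0,2.1,0,-1],[-2.1,0,2.1,0,-1]]], "force": 6}}

```text
clock: 14.65
position: [470.5, 201.8, 202.1]
eef_rot: [[-0.958, -0.288, -0.0], [-0.288, 0.958, -0.0], [0.0, 0.0, -1.0]]
ft_force: [-0.9, 0.3, -0.7]
grip_width: 17.8
grip_force: 6.0
```

>>> {"op": "send_rows", "data": {"motion": [[[-0.5,0,0.5,0,-1],[-1,0,1,0,-1],[-1.5,0,1.5,0,-1],[-2,0,2,0,-1],[-2.5,0,2.5,0,-1],[-3,0,3,0,-1],[-3.5,0,3.5,0,-1],[-4,0,4,0,-1],[-4.4,0,4.4,0,-1],[-4.8,0,4.8,0,-1],[-4.8,0,4.8,0,-1]]]}}

```text
clock: 15.75
position: [516.5, 215.6, 154.1]
eef_rot: [[-0.958, -0.288, -0.0], [-0.288, 0.958, -0.0], [0.0, 0.0, -1.0]]
ft_force: [0.1, -0.6, -0.6]
grip_width: 17.8
grip_force: 6.0
```

```bash
python3 - <<'E'
from h import *
s=snapshot("scene")[:,:,::-1];t=snapshot("top")[:,:,::-1]
print(sense()["position"],sense()["ft_force"],sense()["clock"])
for l in("rod_grip","rod","rod_tip"): print(l,[(np.round(d["point"]).tolist(),round(d["p"],2)) for d in tip_of("scene",l)[:1]])
cv2.imwrite("pics/c8.png",cv2.resize(s[200:300,330:450],(720,600),interpolation=2))
E
```

```text
[516.09197058 215.60130556 154.67085791] [ 0.06171188  0.92360958 -0.8623536 ] 15.85
rod_grip [([516.0, 212.0, 176.0], 0.79)]
rod [([543.0, 224.0, 143.0], 0.53)]
rod_tip [([584.0, -195.0, -1.0], 0.64)]
```

View pics/c8.png

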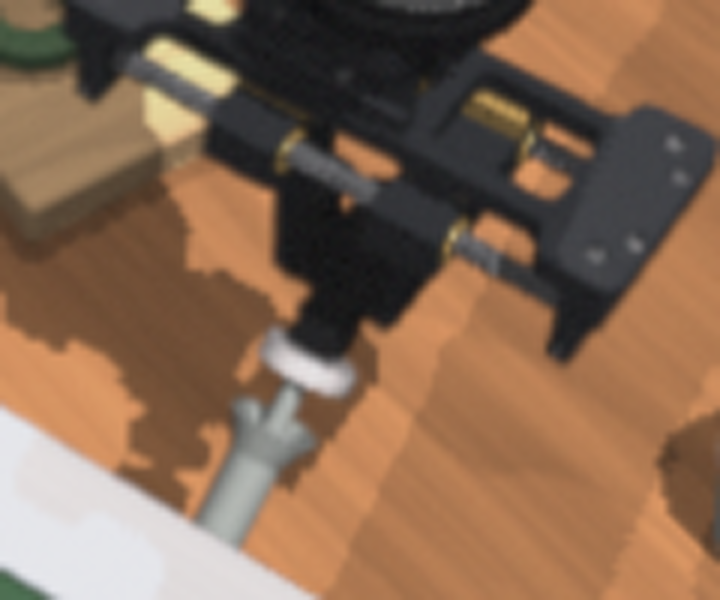

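The collar is about 15 mm off the rim and lined up with it. I seat it gently.

>>> {"op": "send_rows", "data": {"motion": [[[-0.3,0,0.3,0,-1],[-0.6,0,0.6,0,-1],[-0.8,0,0.8,0,-1],[-1.0,0,1.0,0,-1],[-1.1,0,1.1,0,-1],[-1.2,0,1.2,0,-1],[-1.2,0,1.2,0,-1]]]}}

```text
clock: 16.7
position: [527.7, 219.1, 142.6]
eef_rot: [[-0.958, -0.288, -0.0], [-0.288, 0.958, 0.0], [0.0, 0.0, -1.0]]
ft_force: [1.1, 0.6, -1.5]
grip_width: 18.4
grip_force: 6.0
```

>>> {"op": "send_rows", "data": {"motion": [[[-0.15,0,0.15,0,-1],[-0.3,0,0.3,0,-1],[-0.4,0,0.4,0,-1],[-0.4,0,0.4,0,-1],[-0.4,0,0.4,0,-1]]], "force": 8}}

```text
clock: 17.2
position: [530.2, 219.9, 139.5]
eef_rot: [[-0.958, -0.288, -0.002], [-0.288, 0.958, -0.001], [0.002, -0.001, -1.0]]
ft_force: [-5.8, -2.9, 8.0]
grip_width: 17.9
grip_force: 8.0
```

```bash
python3 - <<'E'
from h import *
s=snapshot("scene")[:,:,::-1]
for i in range(4): 
    print(sense()["position"],np.round(sense()["ft_force"],2),np.round(sense()["wrist_torque"],2),sense()["clock"]);snapshot("top")
cv2.imwrite("pics/c9.png",cv2.resize(s[220:300,340:420],(600,600),interpolation=2))
E
```

```text
[530.21177871 219.85774896 139.52640056] [-4.63 -1.28  7.74] [-0.35  1.01  0.06] 17.25
[530.22742831 219.89343537 139.54274768] [-4.85 -1.89  7.83] [-0.35  0.92 -0.03] 17.3
[530.23146433 219.87078171 139.55641755] [-4.83 -1.53  8.77] [-0.33  0.99 -0.01] 17.35
[530.20455152 219.8928284  139.52509046] [-3.94 -2.03  7.56] [-0.33  0.95  0.02] 17.4
```

View pics/c9.png

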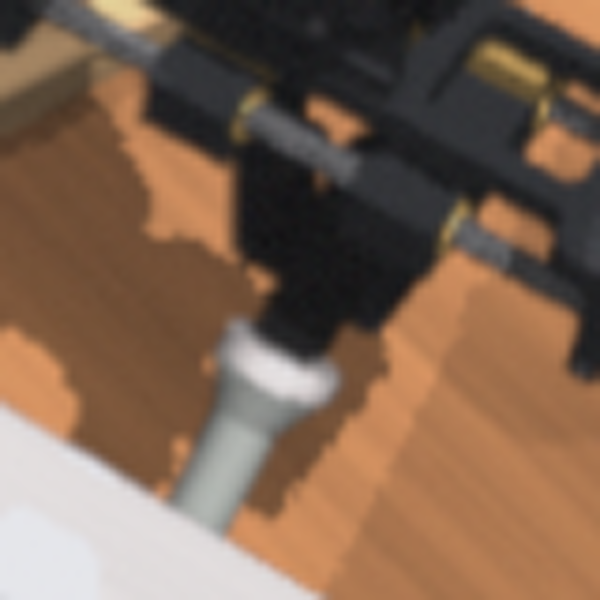

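The collar sits on the neck's rim at crop (280,370), with about 9 N along the axis. I hold a moment and then draw the rod out. The script also maps the saw table for clear places where I can press the tip to level the rod.

>>> {"op": "send_rows", "data": {"motion": [[[-0.05,0,0.05,0,-1],[-0.05,0,0.05,0,-1],[-0.05,0,0.05,0,-1],[0,0,0,0,-1],[0.5,0,-0.5,0,-1],[1,0,-1,0,-1],[1.7,0,-1.7,0,-1],[2.4,0,-2.4,0,-1],[3.1,0,-3.1,0,-1],[4,0,-4,0,-1],[5,0,-5,0,-1],[6,0,-6,0,-1],[7,0,-7,0,-1],[8,0,-8,0,-1],[9,0,-9,0,-1],[10,0,-10,0,-1],[11,0,-11,0,-1],[12,0,-12,0,-1],[12,0,-12,0,-1]]], "force": 20}}

```text
clock: 19.35
position: [415.8, 185.6, 260.1]
eef_rot: [[-0.957, -0.289, 0.001], [-0.289, 0.957, 0.0], [-0.002, -0.0, -1.0]]
ft_force: [0.0, -0.4, -1.2]
grip_width: 17.8
grip_force: 20.0
```

```bash
python3 - <<'E'
from h import *
snapshot("scene");snapshot("top")
p=np.array(sense()["position"]);print(p,sense()["grip_width"],sense()["clock"])
for c in("scene","top"):
    for l in("rod_grip","rod","rod_tip"): print(c,l,[(np.round(d["point"]).tolist(),round(d["p"],2)) for d in tip_of(c,l)[:1]])
h=np.array([.957,.289,0]);n=np.array([-.289,.957,0]);N=np.array([551,225.3,0])
# rectified view of the table plane from first scene picture; 2 px/mm, saw x up, saw y left
im={}
for c in("scene","top"):
    X=np.arange(200,0,-.5);Y=np.arange(200,-120,-.8)
    P=N+X[:,None,None]*h+Y[None,:,None]*n+[0,0,128]
    q=proj(c,P.reshape(-1,3)).reshape(len(X),len(Y),2).astype('f4')
    im[c]=cv2.remap(cv2.imread(f"pics/{c}0.png"),q,None,1)
cv2.imwrite("pics/c10.png",np.hstack([im["scene"],im["top"]]));print(im["top"].shape)
E
```

```text
[416.83045224 185.68763469 259.00691787] 17.730380801276194 19.45
scene rod_grip [([412.0, 184.0, 284.0], 0.6)]
scene rod [([440.0, 190.0, 254.0], 0.75)]
scene rod_tip [([516.0, 215.0, 171.0], 0.84)]
top rod_grip []
top rod []
top rod_tip [([515.0, 216.0, 165.0], 0.49)]
(400, 400, 3)
```

View pics/c10.png

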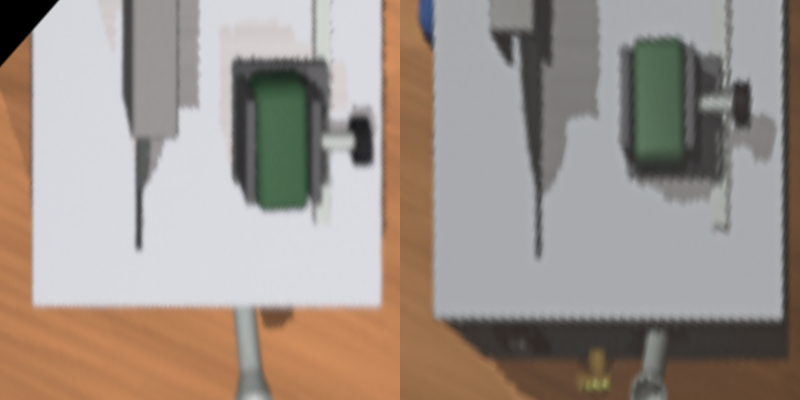

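Rectified views: the table's front edge is at saw x≈47. The blade ends at (x 75, y 90), and the vice covers y from −64 to 12 for x>95. The table at saw y≈50 is therefore free, so I will press the tip there to level the rod.

>>> {"op": "send_rows", "data": {"motion": [[[0,2,-1,0,-1],[-1,4,-1,0,-1],[-4,5.2,-1,0,-1],[-7,5.2,-1,0,-1],[-10,5.2,0,0,-1],[-12.2,5.2,1,0,-1],[-12.2,5.2,2.5,0,-1],[-12.2,5.2,2.5,0,-1],[-12.2,5.2,2.5,0,-1]]]}}

```text
clock: 20.65
position: [517.9, 270.5, 233.4]
eef_rot: [[-0.957, -0.288, -0.001], [-0.288, 0.957, -0.001], [0.001, -0.0, -1.0]]
ft_force: [-0.3, 0.8, -1.0]
grip_width: 17.8
grip_force: 20.0
```

```bash
python3 - <<'E'
from h import *
p=np.array(sense()["position"]);print(p,sense()["grip_width"],np.round(sense()["ft_force"],1))
h=np.array([.957,.289,0]);n=np.array([-.289,.957,0]);N=np.array([551,225.3,0])
for _ in range(2):
  for c in("scene","top"):
    snapshot(c)
    for l in("rod","rod_tip"): 
        for d in tip_of(c,l)[:1]:
            q=np.array(d["point"]);print(c,l,q.round(),round(d["p"],2),"saw",((q-N)@h).round(),((q-N)@n).round())
print("grip saw",((p-N)@h).round(),((p-N)@n).round())
E
```

```text
[517.89764212 270.50200811 233.43557115] 17.762620077677056 [-0.3  0.8 -1. ]
scene rod [541. 281. 227.] 0.91 saw 7.0 56.0
scene rod_tip [621. 303. 147.] 0.75 saw 90.0 54.0
top rod_tip [619. 300. 144.] 0.64 saw 87.0 52.0
scene rod [542. 283. 229.] 0.67 saw 8.0 57.0
scene rod_tip [617. 302. 147.] 0.68 saw 85.0 54.0
top rod_tip [619. 301. 147.] 0.65 saw 87.0 53.0
grip saw -19.0 53.0
```

>>> {"op": "send_rows", "data": {"motion": [[[0,0,0,0,-1],[0,0,0.5,0,-1],[0,0,1.2,0,-1],[0.3,0,1.9,0,-1],[0.7,0,2.6,0,-1],[1.1,0,3.3,0,-1],[1.4,0,4,0,-1],[1.7,0,4.7,0,-1],[1.9,0,5.4,0,-1],[2.1,0,6.1,0,-1],[2.3,0,6.8,0,-1],[2.3,0,6.8,0,-1]]], "force": 3}}

```text
clock: 22.45
position: [495.8, 263.6, 164.7]
eef_rot: [[-0.958, -0.288, -0.001], [-0.288, 0.958, -0.001], [0.002, -0.0, -1.0]]
ft_force: [-0.2, -0.9, -0.5]
grip_width: 17.8
grip_force: 3.0
```

```bash
cat > look.py <<'E'
from h import *
p=np.array(sense()["position"]);print(p,sense()["grip_width"],np.round(sense()["ft_force"],1),sense()["clock"])
h=np.array([.957,.289,0]);n=np.array([-.289,.957,0]);N=np.array([551,225.3,0])
for _ in range(2):
  for c in("scene","top"):
    snapshot(c)
    for l in("rod_grip","rod","rod_tip"): 
        for d in tip_of(c,l)[:1]:
            q=np.array(d["point"]);print(c,l,q.round(),round(d["p"],2),"saw",((q-N)@h).round(),((q-N)@n).round())
print("tcp saw",((p-N)@h).round(),((p-N)@n).round())
E
python3 look.py
```

```text
[495.8029427  263.59528857 164.69456271] 17.779326496747373 [-0.2 -0.9 -0.5] 22.45
scene rod_grip [488. 262. 187.] 0.93 saw -49.0 54.0
scene rod [524. 274. 168.] 0.59 saw -12.0 55.0
scene rod_tip [628. 306. 135.] 0.93 saw 97.0 55.0
top rod_grip [488. 261. 186.] 0.46 saw -50.0 53.0
top rod_tip [631. 301. 129.] 0.52 saw 98.0 50.0
scene rod_grip [487. 260. 191.] 0.89 saw -51.0 52.0
scene rod [525. 275. 169.] 0.56 saw -11.0 55.0
scene rod_tip [629. 305. 134.] 0.8 saw 97.0 54.0
top rod_grip [487. 262. 187.] 0.62 saw -50.0 54.0
top rod_tip [628. 303. 129.] 0.47 saw 97.0 52.0
tcp saw -42.0 53.0
```

>>> {"op": "send_rows", "data": {"motion": [[[0.2,0,0.7,0,-1],[0.3,0,1.4,0,-1],[0.4,0,2.1,0,-1],[0.5,0,2.8,0,-1],[0.5,0,3.5,0,-1],[0.5,0,4.2,0,-1],[0.5,0,4.8,0,-1],[0.5,0,5.3,0,-1],[0.5,0,5.3,0,-1],[0.5,0,5.3,0,-1]]]}}

```text
clock: 24.25
position: [491.7, 262.6, 112.7]
eef_rot: [[-0.958, -0.288, 0.0], [-0.288, 0.958, 0.0], [-0.0, 0.0, -1.0]]
ft_force: [-0.5, -0.4, -1.5]
grip_width: 18.1
grip_force: 3.0
```

```bash
python3 look.py
```

```text
[491.67977603 262.58922609 112.70168009] 18.14825684043751 [-0.5 -0.4 -1.5] 24.25
scene rod_grip [483. 260. 133.] 0.67 saw -55.0 53.0
scene rod [523. 275. 128.] 0.9 saw -13.0 55.0
scene rod_tip [633. 307. 134.] 0.74 saw 102.0 54.0
top rod_grip [485. 261. 131.] 0.45 saw -53.0 53.0
top rod_tip [634. 304. 132.] 0.69 saw 102.0 52.0
scene rod_grip [486. 262. 130.] 0.6 saw -52.0 54.0
scene rod_tip [636. 309. 136.] 0.84 saw 105.0 56.0
top rod_grip [485. 261. 127.] 0.42 saw -53.0 53.0
top rod_tip [634. 304. 132.] 0.7 saw 102.0 51.0
tcp saw -46.0 53.0
```

>>> {"op": "send_rows", "data": {"motion": [[[0,0,0,0,-1],[0,0,0,0,-1],[0,0,0,0,-1],[0,0,-0.5,0,-1],[0,0,-1.5,0,-1],[0,0,-3,0,-1],[0,0,-5,0,-1],[0,0,-7,0,-1],[0,0,-9,0,-1],[0,0,-11,0,-1],[0,0,-13,0,-1],[1,0,-14,0,-1],[3,-1,-14,0,-1],[5,-4,-14,0,-1],[7,-7,-14,0,-1],[9,-10,-14,0,-1],[10,-13,-14,0,-1],[10,-15,-14,0,-1],[10,-15,-14,0,-1],[10,-15,-14,0,-1]]], "force": 40}}

```text
clock: 27.05
position: [438.5, 90.4, 252.9]
eef_rot: [[-0.958, -0.288, -0.0], [-0.288, 0.958, 0.001], [0.0, 0.001, -1.0]]
ft_force: [-0.7, 0.2, -1.3]
grip_width: 17.4
grip_force: 40.0
```

>>> {"op": "send_rows", "data": {"motion": [[[0,0,0,0,-1],[0,0,0,0,-1],[0,0,0,0,-1],[0,0,0,0,-1],[0,0,0,0,-1]]]}}

```text
clock: 27.55
position: [439.0, 90.4, 252.7]
eef_rot: [[-0.957, -0.289, -0.0], [-0.289, 0.957, 0.0], [0.0, 0.0, -1.0]]
ft_force: [-0.7, -0.0, -1.0]
grip_width: 17.1
grip_force: 40.0
```

```bash
python3 look.py
```

```text
[439.00541858  90.38074013 252.66303601] 17.146154195227297 [-0.7 -0.  -1. ] 27.55
scene rod_grip [432.  89. 270.] 0.91 saw -153.0 -96.0
scene rod [468. 102. 269.] 0.83 saw -115.0 -94.0
scene rod_tip [581. 136. 276.] 0.8 saw 2.0 -94.0
top rod_grip [556. 223. 133.] 0.51 saw 5.0 -4.0
top rod_tip [579. 134. 271.] 0.6 saw 0.0 -96.0
scene rod_grip [432.  87. 274.] 0.88 saw -154.0 -98.0
scene rod [471. 101. 266.] 0.74 saw -112.0 -96.0
scene rod_tip [582. 134. 276.] 0.8 saw 4.0 -96.0
top rod_grip [553. 223. 134.] 0.67 saw 1.0 -3.0
top rod_tip [579. 131. 269.] 0.63 saw 0.0 -98.0
tcp saw -146.0 -97.0
```

Grip, collar and tip all measure 266–276 mm high, so the rod is level to about 1°. It is also well clear of the saw.

```bash
python3 -c "
from bench import *
print(sign_off())"
```

```text
the job is handed in; nothing more can be done
None
```

The rod went down the dip neck until its collar stopped on the mouth, then came right out, and I handed the job in with it held level about 27 cm up, clear of the saw; `sign_off()` gave no verdict, and I did not check the final pose or the flat-up roll in a picture.

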